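# Open the slip jar in its damp crock

### The job

Lift the loose lid off the green crock by its knob and set it down in the middle of the dark wooden board. Then unscrew the blue cap of the jar braced inside the crock, stop turning when the thread lets go, raise the cap straight up and finish while still holding it level just above the jar's mouth, clear of it by no more than two fingers' width. Leave the jar seated upright in its cradle and do not disturb the other things on the bench.

Things in the scene. Friction and masses are not known exactly. Their poses are not given: they have to be found in the camera images.
- lid_knob (a point): centre of the wooden knob (28 mm across, 26 high) on the crock's loose green lid (156 across, about 350 g, z up). The point is 89 mm above the lid's underside, a flange on which it stands when set down and which hangs 6 mm into the crock; the dome's flat top is 28 mm below the point. The lid hides the jar; it must rise 42 mm to pass above the cap.
- board: square dark wooden board, 210 x 210 x 12 mm thick, fixed flat on the bench; origin at the centre of its underside (its top is 12 mm above), axes along its sides
- crock: round green stoneware crock, 156 mm across, 68 high, fixed to the bench; origin at the centre of its underside. In it, under the lid, a wooden cradle holds the square jar upright and keeps it from turning (1.5 mm play on each side); nothing holds the jar down.
- jar_mouth (a point): centre of the mouth (top of the neck) of the white square jar, 64 x 64 mm, body 58 high, about 450 g, standing in the crock; 78 mm above the jar's underside, 86 above the bench. z up; the jar's corners point along its x and y axes. A springy black seal stands 4 mm out of the mouth (6 with the cap off) and keeps the cap tight.
- jar_dab (a point): the orange dab on the shoulder at the jar's +x corner (there is one at the -x corner too), 58 mm above its underside. The thread lets go when the cap's stripe points at the two dabs (cap x along jar x, either way round, within 0.24 rad); the cap pops up 2 mm and a stop ends the turning 0.24 rad past the line. Pulling earlier lifts the jar.
- cap_center (a point): centre of the blue screw cap, 60 mm across, 30 high, 50 g, z up, white stripe across the top along its x. Screwed on, it is 3 mm above jar_mouth, the cap's underside 6 mm above the crock's rim. Unscrews anticlockwise from above (+yaw), about 0.3 N m, without climbing; starts at -2.3 to -1.75 rad from the jar's yaw. Clear of neck and seal when raised 18 mm.
- glaze_jar: amber glass glaze jar with a white cap, 60 across, 85 high; loose bystander, leave alone (mm); origin at its underside
- glaze_bottle: green glass bottle with a red cap, 56 across, 150 high; loose bystander, leave alone (mm); origin at its underside
- mug: terracotta mug, 80 across, 90 high; loose bystander, leave alone (mm); origin at its underside
- bowl: clay-coloured bowl, 130 across, 55 high; loose bystander, leave alone (mm); origin at its underside
- vase: clay-coloured vase, 104 across, 175 high; loose bystander, leave alone (mm); origin at its underside
- clay_block: grey-brown clay block, 60 x 50 x 50; loose bystander, leave alone (mm); origin at its underside
- brush: paint brush lying flat; loose bystander, leave alone
- modelling_tool: pale wooden modelling tool lying flat; loose bystander, leave alone
There are look-alikes about, which are no part of the job. What is shaped like the part that bears lid_knob but orange or purple is not meant.

How it is judged:
By the outcome, as a careful person would: the job done as asked, in the order asked, and still so for the second after the job is handed in, while the arm keeps its last pose, push and grip.
It also fails if it takes over 51 s, if anything falls off the work surface, if the arm or the gripper's body presses on something with over 40 N, if the wrist force passes 120 N, or if a joint passes its speed limit or range.

### The arm

A 6-joint arm with a two-finger parallel gripper is mounted at the origin on the work surface. World frame = base frame: x ahead of the robot, y to its left, z up, the work surface at z = 0. Lengths are in mm, angles in rad, forces in N, time in s.
With the tool pointing down it reaches from about 350 to 775 mm from the base axis. Payload 7.3 kg.
Tool frame: the origin (TCP) lies on the centre line of the jaws, within the pads' length; the fingertips stand 17 mm ahead of it and the grasp point (between the pads) lies 2 mm behind it; z points along the fingers, y is the line along which they close (so a half turn about z gives the same grasp; the last joint's range is limited). The gripper opens to 92 mm and grips with 3 to 60 N. Pads are 19 mm wide; open, the fingers measure 130 mm over their backs; the gripper's body (75 mm by 190 mm) begins 47 mm behind the grasp point.
Start: joints at [1.11, 0.342, 1.524, -0, 1.275, -0.146], TCP at [162.539, 499.224, 243.741] pointing down, gripper open.
Joint ranges: [-2.53, 2.53], [-0.77, 2.02], [0.04, 2.7], [-1, 4.14], [0.28, 2.66], [-3.11, 3.11]. Speed limits (rad/s): [2.57, 2.57, 3.14, 3.14, 3.14, 3.14].

### API

Orientations are given as [roll, pitch, yaw] about the fixed x, y, z axes, in that order (R = Rz(yaw) Ry(pitch) Rx(roll)).
In Python, from plant import bot gives the robot as it stands. The module is installed in compiled form; this text tells all that it offers.
- The arm moves only by the shell command python3 -m pendant 'ROWS'. ROWS is JSON, a list of rows, each a list of 3 entries, a list of its own where there are three numbers: the shift along the world's x, y, z as a fraction of full scale, then the turn, a rotation vector about the world's x, y, z as a fraction of full scale, then the opening, from -1 (shut) to 1 (fully open), so that 0 is half open. In form: [[[tx, ty, tz], [rx, ry, rz], claw], ...]. A call has exactly 10 rows; each row shifts and turns the commanded pose from where the row before left it; what a row does not reach is not made up. Full scale, the value 1, is 30 mm for a shift and 0.12 rad for a turn. A row lasts 1/12 s, in which the tool goes at most 41.7 mm and 7.16 degrees, less where a joint would pass 70% of its speed; a pose out of reach is approached as far as the arm can. A call with a number of a shift or a turn outside -1 to 1 is refused whole. A call with a gripper value outside its range is refused whole. The fingers move at their own pace and stop on an object; the grip force is fixed at half the most. Time passes only in rows, so rows that do not move let the fingers close, or fill a call up. It gives the time, the measured TCP pose, the force, the opening and the grip force at its end, in the units of the state.
- bot.get_obs(): the state, without advancing time (a new reading comes with each control period).
- bot.capture(name): name is "scene" or "top" or "wrist"; returns the picture (400x640x3 uint8, blue, green, red); there is no depth.
- bot.camera_params(name): a dict with "fovy" (degrees; the focal length in pixels is half the picture's height over the tangent of half this angle, whatever the lens; pixels are square), "cx", "cy" (the principal point, pixels), "camera_from_world" (4x4, takes a point from world to camera coordinates). Camera axes: x right, y down, z forward; pixel columns grow to the right and rows downward; lengths in mm; the calibration is good to about 2 mm. The wrist camera is an equidistant fisheye: a pixel r from the principal point sees the ray r / f radians off the axis. A picture is of the moment at which its call begins: read the wrist's pose just before it. camera_params takes no time and is no camera call; for the wrist camera it gives the pose at the moment of the call.
- bot.close_job(): hands the job in; it is judged then, once.
The state is a dict: "time": time; "joint_positions": joint angles; "dq": joint speeds; "tau": joint torques, N m; "tool_pos": TCP position; "tcp_rot": TCP orientation; "contact_force": force on the tool from outside, world axes, zero at the start; "moment": the same for the moment, N m; "grip_width": finger opening in mm; "finger_force": force on a finger pad.
Only numpy, scipy, OpenCV 4.12 (cv2) and the standard library are available. Lean on these libraries where they do the work, as an engineer would, in place of code of your own. Each camera call takes 0.05 s, during which the arm holds its last target. There are 200 camera calls.

## Working session

There is one attempt and no reset: what is moved stays moved. The work goes in short steps, Python scripts to look and compute and a shell command to move; the robot and the scene stay as the last step left them, time stands still between calls to the robot, and variables do not carry over. Pictures are saved under pics/ and viewed, at most 10 in all, crops included, and the job is handed in when it is done.

```bash
mkdir -p pics; python3 - <<'E'
from plant import bot
import cv2
o=bot.get_obs();print(o)
for n in("scene","top"):
    im=bot.capture(n);cv2.imwrite(f"pics/{n}0.png",im)
    p=bot.camera_params(n);print(n,p)
E
```

```text
{'time': 0.0, 'joint_positions': array([ 1.11001239e+00,  3.42712785e-01,  1.52500583e+00, -1.64510659e-05,
        1.27540773e+00, -1.46030490e-01]), 'dq': array([ 7.08831796e-05,  2.25541664e-03,  5.19962133e-04, -2.38229852e-03,
        9.58529402e-04,  9.37706867e-04]), 'tau': array([-1.19668050e-03, -4.31251931e+01, -2.44216561e+01,  7.17147742e-02,
        5.61194227e-02, -1.75751538e-04]), 'tool_pos': array([162.35834896, 498.86451229, 243.05400986]), 'tcp_rot': array([-3.14007299e+00, -2.07607588e-04,  2.82684385e+00]), 'contact_force': array([0.09325144, 0.03615131, 0.33969082]), 'moment': array([ 0.00361063, -0.02331059, -0.06482784]), 'finger_force': 0.0, 'grip_width': 92.04999919829794}
scene {'fovy': 52.3327075650367, 'cx': 313.0977307135292, 'cy': 191.71410402031003, 'camera_from_world': array([[ 5.25206880e-01,  8.50817697e-01,  1.63395246e-02,
        -2.57268578e+02],
       [ 7.02196420e-01, -4.22457266e-01, -5.73105615e-01,
        -3.01596104e+02],
       [-4.80705648e-01,  3.12472568e-01, -8.19318603e-01,
         1.58630092e+03],
       [ 0.00000000e+00,  0.00000000e+00,  0.00000000e+00,
         1.00000000e+00]])}
top {'fovy': 47.102084380014446, 'cx': 323.5619905748686, 'cy': 197.81082812684204, 'camera_from_world': array([[-5.69163488e-03, -9.99818380e-01,  1.81882612e-02,
        -7.58745076e+00],
       [-9.80382961e-01,  1.99558300e-03, -1.97092029e-01,
         5.21285593e+02],
       [ 1.97019937e-01, -1.89532372e-02, -9.80216262e-01,
         1.23639196e+03],
       [ 0.00000000e+00,  0.00000000e+00,  0.00000000e+00,
         1.00000000e+00]])}
```

View pics/scene0.png

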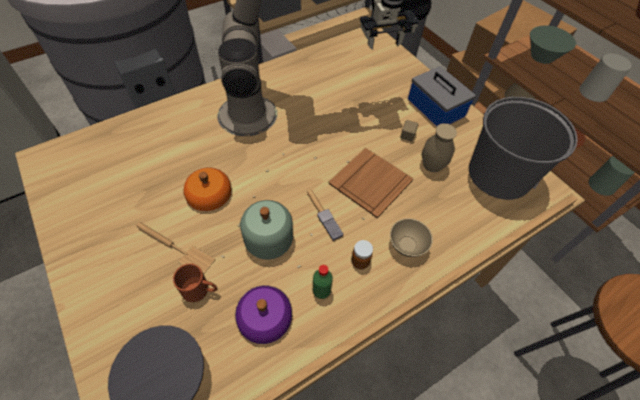

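View pics/top0.png

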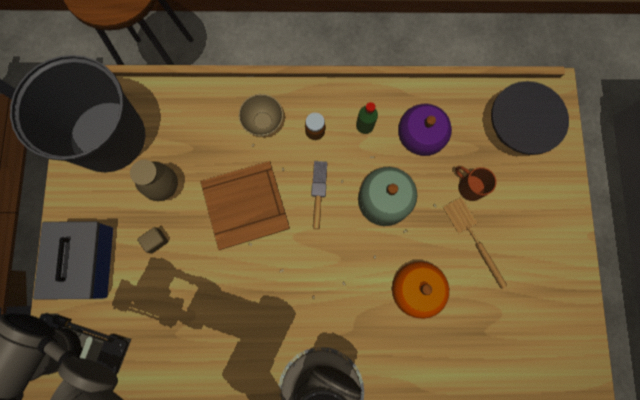

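Three domed lids: orange at scene (207,188), purple (264,313) and green (267,230), or top (421,290), (425,130) and (388,196). Only the green one fits, since orange and purple are excluded. Next I'll localise its knob and the board, and make a confirming crop.

```bash
cat > h.py <<'E'
import cv2,numpy as np
from plant import bot
def P(n):
    p=bot.camera_params(n);f=200/np.tan(np.radians(p['fovy'])/2)
    return f,p['cx'],p['cy'],np.array(p['camera_from_world'])
def ray(n,px,p=None):
    f,cx,cy,T=p or P(n);d=np.array([px[0]-cx,px[1]-cy],float)
    if n=="wrist":
        r=np.hypot(*d)+1e-9;th=r/f;v=np.array([*(d/r*np.sin(th)),np.cos(th)])
    else: v=np.array([d[0]/f,d[1]/f,1]);v/=np.linalg.norm(v)
    R=T[:3,:3];return -R.T@T[:3,3],R.T@v
def onz(n,px,z,p=None):
    o,d=ray(n,px,p);return o+d*(z-o[2])/d[2]
def tri(a,b):
    (o1,d1),(o2,d2)=a,b;A=np.array([d1,-d2]).T;s=np.linalg.lstsq(A,o2-o1,rcond=None)[0]
    p,q=o1+s[0]*d1,o2+s[1]*d2;return (p+q)/2,np.linalg.norm(p-q)
def blobs(m,amin=15):
    n,l,s,c=cv2.connectedComponentsWithStats(m.astype(np.uint8));return [(s[i][4],c[i].round(1),s[i][:4]) for i in range(1,n) if s[i][4]>amin]
E
python3 - <<'E'
from h import *
R={}
for n,box in(("scene",(250,200,282,224)),("top",(375,172,410,205))):
    im=cv2.imread(f"pics/{n}0.png");h=cv2.cvtColor(im,cv2.COLOR_BGR2HSV)
    x0,y0,x1,y1=box;c=h[y0:y1,x0:x1]
    m=((c[...,0]<22)&(c[...,1]>90))
    b=max(blobs(m),key=lambda t:t[0]);print(n,b);R[n]=b[1]+[x0,y0]
    if n=="top": bm=((h[...,0]<16)&(h[...,1]>80))[150:260,190:300]
    else: bm=((h[...,0]<16)&(h[...,1]>80))[140:225,320:420]
    off=np.array([190,150]) if n=="top" else np.array([320,140])
    cs,_=cv2.findContours(bm.astype(np.uint8),0,2);k=max(cs,key=cv2.contourArea)
    r=cv2.boxPoints(cv2.minAreaRect(k))+off
    w=np.array([onz(n,q,12)[:2] for q in (cv2.convexHull(k)[:,0]+off)],np.float32);rr=cv2.minAreaRect(w);print("board",n,rr)
    print("knob on z=151",onz(n,R[n],151))
    print(n,"crop hsv board",h[205,245] if n=="top" else h[181,371])
print(tri(ray("scene",R["scene"]),ray("top",R["top"])))
a=cv2.imread("pics/scene0.png")[140:290,180:420];cv2.imwrite("pics/c.png",cv2.resize(a,None,fx=3.3,fy=3.3,interpolation=2))
E
```

```text
scene (np.int32(88), array([14.3, 12.4]), array([10,  7,  9, 13], dtype=int32))
board scene ((514.4617919921875, 217.86663818359375), (218.6831817626953, 216.0618133544922), 15.88058853149414)
knob on z=151 [ 524.01931546 -186.3759109   151.        ]
scene crop hsv board [ 13 145 148]
top (np.int32(95), array([17.2, 16.8]), array([12, 12, 11, 11], dtype=int32))
board top ((511.40655517578125, 218.66690063476562), (209.01318359375, 210.6573486328125), 16.99292755126953)
knob on z=151 [ 524.92347827 -186.66952359  151.        ]
top crop hsv board [ 13 175 121]
(array([ 524.66750505, -186.54889312,  152.03454901]), np.float64(0.1286185113346513))
```

View pics/c.png

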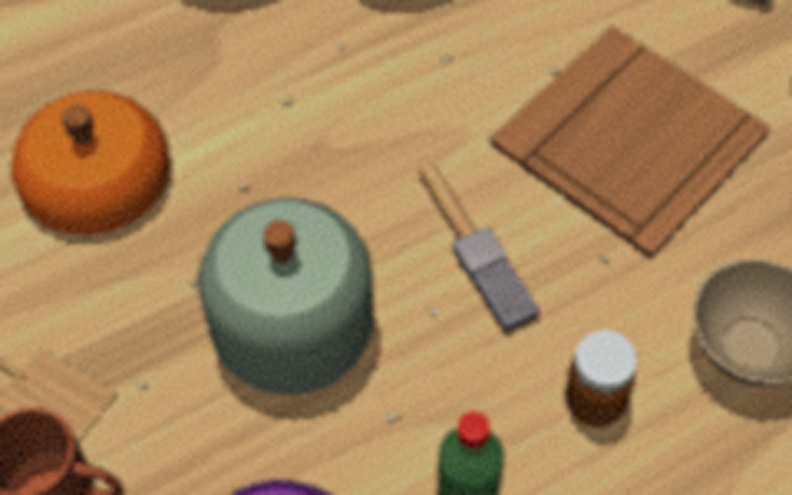

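The crop confirms the green crock with its wooden knob (crop px 279,240), and the dark board beside it. Knob ≈ (524.5, -186.5, 151), board centre ≈ (512, 218).

```bash
python3 -m pendant '[[[0.6,-0.8,0],[0,0,-0.6],1],[[0.6,-1,0],[0,0,-0.6],1],[[0.6,-1,0],[0,0,-0.6],1],[[0.6,-1,0],[0,0,-0.6],1],[[0.6,-1,0],[0,0,-0.6],1],[[0.6,-1,0],[0,0,-0.6],1],[[0.6,-1,0],[0,0,-0.6],1],[[0.6,-1,0],[0,0,-0.6],1],[[0.6,-1,0],[0,0,-0.6],1],[[0.6,-1,0],[0,0,-0.6],1]]'
python3 -m pendant '[[[0.6,-1,0],[0,0,-0.6],1],[[0.6,-1,0],[0,0,-0.6],1],[[0.6,-1,0],[0,0,-0.6],1],[[0.6,-1,0],[0,0,-0.6],1],[[0.6,-1,0],[0,0,-0.6],1],[[0.6,-1,0],[0,0,-0.6],1],[[0.6,-1,0],[0,0,-0.6],1],[[0.6,-1,0],[0,0,-0.6],1],[[0.6,-1,0],[0,0,-0.6],1],[[0.6,-0.8,0],[0,0,-0.6],1]]'
```

```text
time: 0.93
tool_pos: [342.8, 203.6, 243.6]
tcp_rot: [-3.141, -0.0, 2.103]
contact_force: [0.4, -0.5, -0.7]
grip_width: 91.7
finger_force: 0.0
time: 1.77
tool_pos: [523.0, -91.1, 243.3]
tcp_rot: [-3.141, 0.0, 1.382]
contact_force: [0.4, -0.2, 0.8]
grip_width: 91.5
finger_force: 0.0
```

```bash
python3 -m pendant '[[[0.05,-0.8,0],[0,0,0],1],[[0,-0.8,0],[0,0,0],1],[[0,-0.8,0],[0,0,0],1],[[0,-0.78,0],[0,0,0],1],[[0,0,-0.5],[0,0,0],1],[[0,0,-0.5],[0,0,0],1],[[0,0,-0.5],[0,0,0],1],[[0,0,0],[0,0,0],1],[[0,0,0],[0,0,0],1],[[0,0,0],[0,0,0],1]]'
python3 - <<'E'
from h import *
p=P("wrist");o=bot.get_obs();im=bot.capture("wrist");cv2.imwrite("pics/w1.png",im)
h=cv2.cvtColor(im,cv2.COLOR_BGR2HSV);m=(h[...,0]<22)&(h[...,1]>90)
print(o['tool_pos'])
for b in blobs(m,150):print(b,onz("wrist",b[1],164,p),onz("wrist",b[1],151,p))
E
```

```text
time: 2.6
tool_pos: [524.4, -184.2, 199.4]
tcp_rot: [3.141, 0.0, 1.387]
contact_force: [0.0, -0.4, 0.2]
grip_width: 92.3
finger_force: 0.0
[ 524.37768375 -184.2360849   199.41735061]
(np.int32(57162), array([196.7, 113.4]), array([  0,   0, 497, 312], dtype=int32)) [469.20726969 -92.11765337 164.        ] [464.11084961 -91.14104532 151.        ]
(np.int32(545), array([448.8,  59.7]), array([435,   0,  30, 106], dtype=int32)) [621.44379162 -86.4987193  164.        ] [627.59492645 -85.10697256 151.        ]
(np.int32(1841), array([475.9,  40.3]), array([445,   0,  64, 123], dtype=int32)) [643.01469479 -74.97682026 164.        ] [650.75953338 -72.73381135 151.        ]
(np.int32(22301), array([596.4, 162.1]), array([514,   0, 126, 400], dtype=int32)) [ 754.51909294 -166.78327865  164.        ] [ 770.50211134 -171.32312427  151.        ]
(np.int32(428), array([393.4,  51.5]), array([376,  21,  27,  72], dtype=int32)) [587.73145714 -78.84701004 164.        ] [591.39185368 -76.8899389  151.        ]
(np.int32(2113), array([548.6, 180.7]), array([532, 132,  34, 118], dtype=int32)) [ 696.115
[... 1071 characters left out ...]
81142853  151.        ]
(np.int32(882), array([233.1, 321.7]), array([209, 304,  51,  36], dtype=int32)) [ 451.1813666  -238.20807626  164.        ] [ 444.75315483 -248.02493637  151.        ]
(np.int32(4524), array([377.3, 323.7]), array([264, 304, 277,  38], dtype=int32)) [ 555.20261084 -258.30521529  164.        ] [ 556.45970771 -269.60689437  151.        ]
(np.int32(152), array([ 12.8, 336.4]), array([  6, 327,  15,  20], dtype=int32)) [ 101.52764075 -267.34129955  164.        ] [  69.26627521 -279.31058357  151.        ]
(np.int32(238), array([428.4, 385.5]), array([410, 378,  30,  22], dtype=int32)) [ 596.96972848 -349.75900465  164.        ] [ 601.31266797 -367.81748232  151.        ]
```

View pics/w1.png

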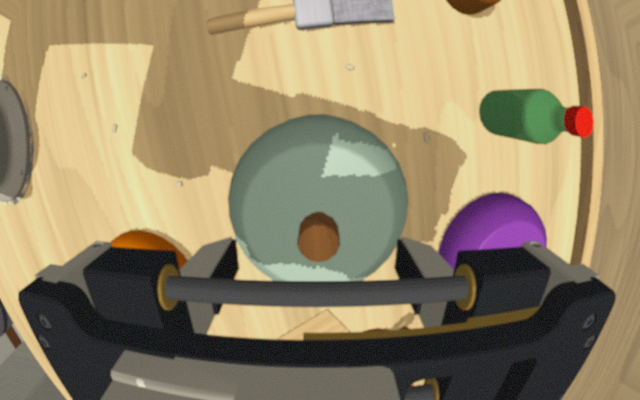

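The wrist view shows the green lid's knob at (318,237), centred between the fingers, giving (524.4, -187). I'll descend and close.

```bash
python3 -m pendant '[[[0,-0.08,-0.4],[0,0,0],1],[[0,0,-0.4],[0,0,0],1],[[0,0,-0.4],[0,0,0],1],[[0,0,-0.4],[0,0,0],1],[[0,0,-0.08],[0,0,0],1],[[0,0,0],[0,0,0],-1],[[0,0,0],[0,0,0],-1],[[0,0,0],[0,0,0],-1],[[0,0,0],[0,0,0],-1],[[0,0,0],[0,0,0],-1]]'
python3 -m pendant '[[[0,0,0],[0,0,0],-1],[[0,0,0],[0,0,0],-1],[[0,0,0],[0,0,0],-1],[[0,0,0],[0,0,0],-1],[[0,0,0],[0,0,0],-1],[[0,0,0],[0,0,0],-1],[[0,0,0.1],[0,0,0],-1],[[0,0,0.3],[0,0,0],-1],[[0,0,0.4],[0,0,0],-1],[[0,0,0.4],[0,0,0],-1]]'
```

```text
time: 3.48
tool_pos: [524.3, -186.7, 149.0]
tcp_rot: [3.14, 0.0, 1.387]
contact_force: [-0.3, -0.3, 0.1]
grip_width: 63.0
finger_force: 0.0
time: 4.32
tool_pos: [523.7, -186.4, 184.9]
tcp_rot: [-3.14, -0.0, 1.387]
contact_force: [0.3, 0.9, -2.7]
grip_width: 26.9
finger_force: 30.0
```

```bash
python3 -m pendant '[[[0,0,0.4],[0,0,0],-1],[[0,0,0.3],[0,0,0],-1],[[0,0.2,0],[0,0,0],-1],[[0,0.4,0],[0,0,0],-1],[[0,0.6,0],[0,0,0],-1],[[0,0.7,0],[0,0,0],-1],[[0,0.8,0],[0,0,0],-1],[[0,0.8,0],[0,0,0],-1],[[0,0.8,0],[0,0,0],-1],[[0,0.8,0],[0,0,0],-1]]'
python3 -m pendant '[[[-0.05,0.8,0],[0,0,0],-1],[[-0.05,0.8,0],[0,0,0],-1],[[-0.05,0.8,0],[0,0,0],-1],[[-0.05,0.8,0],[0,0,0],-1],[[-0.05,0.8,0],[0,0,0],-1],[[-0.05,0.8,0],[0,0,0],-1],[[-0.05,0.8,0],[0,0,0],-1],[[-0.05,0.7,0],[0,0,0],-1],[[0,0.6,0],[0,0,0],-1],[[0,0.4,0],[0,0,0],-1]]'
python3 - <<'E'
from h import *
p=P("wrist");o=bot.get_obs();im=bot.capture("wrist");cv2.imwrite("pics/w2.png",im)
print(o['tool_pos'],o['contact_force'],o['grip_width'])
E
```

```text
time: 5.15
tool_pos: [523.0, -31.3, 204.4]
tcp_rot: [-3.139, -0.0, 1.387]
contact_force: [1.0, 0.3, -2.2]
grip_width: 27.7
finger_force: 30.0
time: 5.98
tool_pos: [510.5, 187.9, 204.4]
tcp_rot: [-3.139, 0.0, 1.389]
contact_force: [-0.9, -1.1, -1.7]
grip_width: 27.1
finger_force: 30.0
[510.52508116 187.91340439 204.40361478] [-0.87483215 -1.07822488 -1.71609324] 27.11140957884943
```

View pics/w2.png

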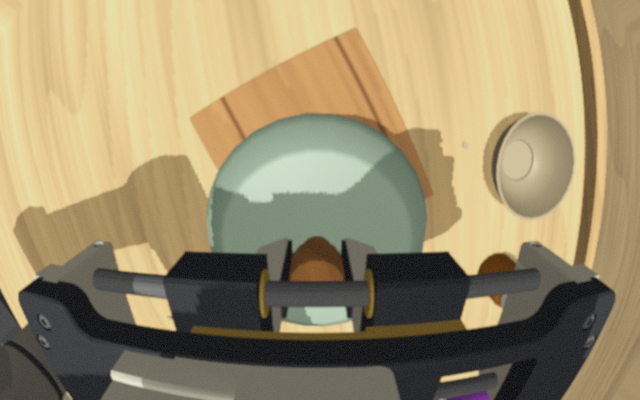

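The lid is held level. Board corners are visible at (191,117), (357,28) and (432,193), so I'll take the centre from the diagonal.

```bash
python3 - <<'E'
from h import *
p=P("wrist");o=bot.get_obs();print(o['tool_pos'],o['tcp_rot'])
w=[onz("wrist",q,12,p) for q in((191,117),(357,28),(432,193))]
print(w,(w[0]+w[2])/2,[np.linalg.norm(w[i]-w[i+1]) for i in(0,1)])
E
```

```text
[510.72787233 189.16283227 204.523443  ] [-3.13972447e+00 -9.63289477e-04  1.38926912e+00]
[array([385.32831333, 290.9561345 ,  12.        ]), array([583.09758507, 349.84400207,  12.        ]), array([640.67958002, 153.91242927,  12.        ])] [513.00394667 222.43428189  12.        ] [np.float64(206.35034720422084), np.float64(204.21769600534685)]
```

```bash
python3 -m pendant '[[[0.04,0.4,0],[0,0,0],-1],[[0,0.4,-0.2],[0,0,0],-1],[[0,0.23,-0.4],[0,0,0],-1],[[0,0,-0.6],[0,0,0],-1],[[0,0,-0.6],[0,0,0],-1],[[0,0,-0.6],[0,0,0],-1],[[0,0,-0.5],[0,0,0],-1],[[0,0,-0.3],[0,0,0],-1],[[0,0,-0.15],[0,0,0],-1],[[0,0,0],[0,0,0],-1]]'
python3 -m pendant '[[[0,0,-0.04],[0,0,0],-1],[[0,0,-0.04],[0,0,0],-1],[[0,0,-0.04],[0,0,0],-1],[[0,0,-0.04],[0,0,0],-1],[[0,0,0],[0,0,0],-1],[[0,0,0],[0,0,0],-1],[[0,0,0],[0,0,0],-1],[[0,0,0],[0,0,0],-1],[[0,0,0],[0,0,0],-1],[[0,0,0],[0,0,0],-1]]'
```

```text
time: 6.87
tool_pos: [512.8, 216.2, 103.8]
tcp_rot: [-3.14, 0.001, 1.386]
contact_force: [-0.5, -0.8, -2.3]
grip_width: 27.4
finger_force: 30.0
time: 7.7
tool_pos: [513.3, 216.3, 100.1]
tcp_rot: [3.141, -0.0, 1.387]
contact_force: [-0.0, 0.1, -2.8]
grip_width: 27.7
finger_force: 30.0
```

```bash
python3 -m pendant '[[[0,0.09,0],[0,0,0],-1],[[0,0,-0.03],[0,0,0],-1],[[0,0,-0.03],[0,0,0],-1],[[0,0,0],[0,0,0],-1],[[0,0,0],[0,0,0],-1],[[0,0,0],[0,0,0],-1],[[0,0,0],[0,0,0],-1],[[0,0,0],[0,0,0],-1],[[0,0,0],[0,0,0],-1],[[0,0,0],[0,0,0],-1]]'
```

```text
time: 8.53
tool_pos: [513.3, 219.2, 98.4]
tcp_rot: [3.141, -0.0, 1.387]
contact_force: [-0.5, 2.0, -0.4]
grip_width: 27.4
finger_force: 30.0
```

```bash
python3 -m pendant '[[[0,0,0],[0,0,0],1],[[0,0,0],[0,0,0],1],[[0,0,0],[0,0,0],1],[[0,0,0],[0,0,0],1],[[0,0,0],[0,0,0],1],[[0,0,0.3],[0,0,0],1],[[0,0,0.6],[0,0,0],1],[[0,0,0.8],[0,0,0],1],[[0,0,0.8],[0,0,0],1],[[0,0,0.7],[0,0,0],1]]'
python3 -m pendant '[[[0,-0.6,0],[0,0,-0.6],1],[[0,-0.8,0],[0,0,-0.6],1],[[0,-0.8,0],[0,0,-0.6],1],[[0,-0.8,0],[0,0,-0.6],1],[[0,-0.8,0],[0,0,-0.6],1],[[0.05,-0.8,0],[0,0,-0.6],1],[[0.05,-0.8,0],[0,0,-0.6],1],[[0.05,-0.8,0],[0,0,-0.6],1],[[0.05,-0.8,0],[0,0,-0.6],1],[[0.05,-0.8,0],[0,0,-0.6],1]]'
python3 - <<'E'
from h import *
cv2.imwrite("pics/top1.png",bot.capture("top"));cv2.imwrite("pics/sc1.png",bot.capture("scene"))
a=cv2.resize(cv2.imread("pics/top1.png")[130:270,180:440],(780,420))
cv2.imwrite("pics/c2.png",a)
E
```

```text
time: 9.37
tool_pos: [513.4, 219.0, 196.4]
tcp_rot: [3.14, -0.0, 1.387]
contact_force: [-0.6, 1.0, -0.5]
grip_width: 89.0
finger_force: 0.0
time: 10.2
tool_pos: [520.7, -16.2, 195.1]
tcp_rot: [3.141, -0.001, 0.663]
contact_force: [0.3, 0.5, 0.0]
grip_width: 91.6
finger_force: 0.0
```

View pics/c2.png

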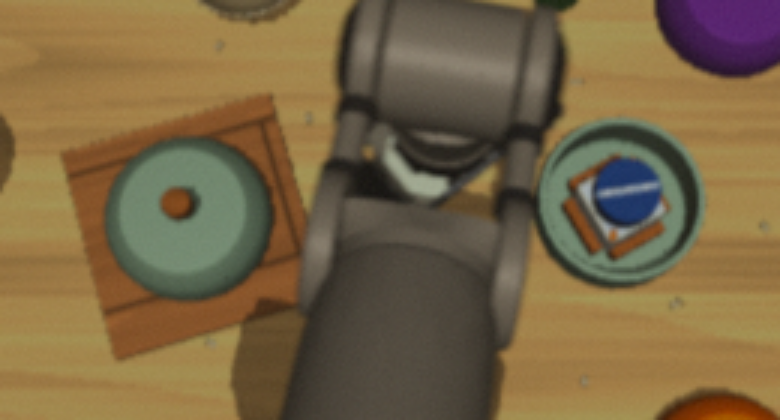

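The lid sits in the middle of the board. The blue cap shows at crop (628,190) with a dab at (612,234). Now over to the crock.

```bash
python3 -m pendant '[[[0.02,-0.8,0],[0,0,-0.6],1],[[0.02,-0.8,0],[0,0,-0.6],1],[[0.02,-0.8,0],[0,0,-0.6],1],[[0.02,-0.8,0],[0,0,-0.6],1],[[0.02,-0.8,0],[0,0,-0.6],1],[[0,-0.7,0],[0,0,-0.6],1],[[0,-0.5,0],[0,0,-0.6],1],[[0,-0.3,0],[0,0,-0.6],1],[[0,0,0],[0,0,-0.6],1],[[0,0,0],[0,0,0],1]]'
python3 - <<'E'
from h import *
p=P("wrist");o=bot.get_obs();im=bot.capture("wrist");cv2.imwrite("pics/w3.png",im)
print(o['tool_pos'],o['tcp_rot'],o['joint_positions'])
h=cv2.cvtColor(im,cv2.COLOR_BGR2HSV)
print("blue")
for b in blobs((h[...,0]>100)&(h[...,0]<125)&(h[...,1]>120),200):print(b,onz("wrist",b[1],104,p))
print("orange")
for b in blobs((h[...,0]<16)&(h[...,1]>190)&(h[...,2]>140),20):print(b,onz("wrist",b[1],66,p))
E
```

```text
time: 11.13
tool_pos: [523.8, -180.0, 194.6]
tcp_rot: [-3.142, -0.0, 0.016]
contact_force: [0.2, 0.1, 0.0]
grip_width: 91.9
finger_force: 0.0
[ 523.81398789 -179.96642442  194.6394317 ] [-3.14154100e+00 -2.38288436e-04  1.64818817e-02] [-4.69401036e-01  4.37015918e-01  1.51922267e+00  1.69395844e-04
  1.18516748e+00  1.08484970e+00]
blue
(np.int32(2090), array([321.9, 191. ]), array([288, 169,  72,  43], dtype=int32)) [ 540.9864495  -183.86895632  104.        ]
(np.int32(1510), array([326.6, 227.7]), array([290, 212,  70,  33], dtype=int32)) [ 510.5458407  -188.31565874  104.        ]
orange
(np.int32(154), array([394.5, 326.4]), array([374, 322,  41,   9], dtype=int32)) [ 373.89938107 -271.15862716   66.        ]
```

View pics/w3.png

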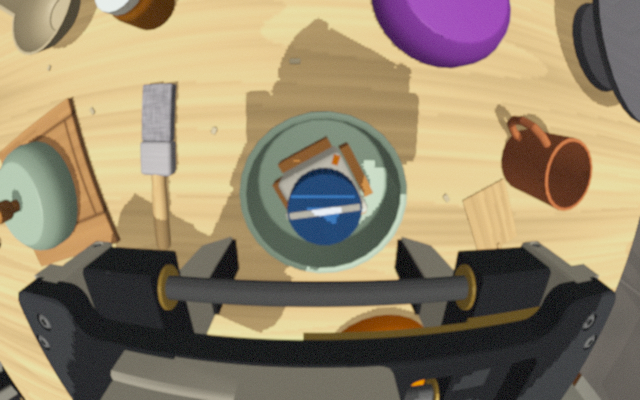

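The wrist view shows the cap at about (325,207), its stripe from (290,215) to (360,207), and the dab at (336,160).

```bash
python3 - <<'E'
from h import *
p=P("wrist");im=cv2.imread("pics/w3.png");h=cv2.cvtColor(im,cv2.COLOR_BGR2HSV)
m=((h[...,0]>100)&(h[...,0]<125)&(h[...,1]>120)).astype(np.uint8);m[:165]=0;m[248:]=0;m[:,:280]=0;m[:,370:]=0
pts=cv2.findNonZero(m);hull=cv2.convexHull(pts)[:,0]
w=np.array([onz("wrist",q,104,p)[:2] for q in hull],np.float32);print("circ104",cv2.minEnclosingCircle(w))
c=np.array(cv2.minEnclosingCircle(w)[0])
s=(h[...,1]<90)&(h[...,2]>120);hm=np.zeros_like(m);cv2.fillConvexPoly(hm,hull,1);hm=cv2.erode(hm,np.ones((5,5)))
b=max(blobs(s&(hm>0)),key=lambda t:t[0]);n,l=cv2.connectedComponents((s&(hm>0)).astype(np.uint8))
q=cv2.findNonZero((s&(hm>0)).astype(np.uint8))[:,0];W=np.array([onz("wrist",t,104,p)[:2] for t in q],np.float32)
v=cv2.fitLine(W,2,0,.01,.01).ravel();print("stripe",len(q),v,"yaw",np.arctan2(v[1],v[0]))
hh=h[150:172,325:350];d=max(blobs((hh[...,0]<14)&(hh[...,1]>170)&(hh[...,2]>150),3),key=lambda t:t[0]);print(d)
D=onz("wrist",d[1]+[325,150],66,p)[:2];print("dab",D,"r",np.linalg.norm(D-c),"jar yaw",np.arctan2(*(D-c)[::-1]))
E
```

```text
circ104 ((527.0988159179688, -185.73765563964844), 31.269241333007812)
stripe 573 [ 1.6258341e-01 -9.8669481e-01  5.2449310e+02 -1.8564771e+02] yaw -1.407488Traceback (most recent call last):
  File "<stdin>", line 11, in <module>
ValueError: max() iterable argument is empty
```

```bash
python3 - <<'E'
from h import *
p=P("wrist");im=cv2.imread("pics/w3.png");h=cv2.cvtColor(im,cv2.COLOR_BGR2HSV)
print("cam",-p[3][:3,:3].T@p[3][:3,3])
c=np.array([525.3,-185.7])
x0,y0=322,146;hh=h[y0:174,x0:352]
for d in blobs((hh[...,0]<16)&(hh[...,1]>190),3):
    D=onz("wrist",d[1]+[x0,y0],66,p)[:2];print(d[0],d[1]+[x0,y0],D,"r",np.linalg.norm(D-c),"yaw",np.arctan2(*(D-c)[::-1]))
D=onz("wrist",(336,160),66,p)[:2];print("man",D,np.linalg.norm(D-c),np.arctan2(*(D-c)[::-1]))
# other dab in top/scene views
for n in("top","sc"):
    im=cv2.imread(f"pics/{n}1.png");h=cv2.cvtColor(im,cv2.COLOR_BGR2HSV);N="top" if n=="top" else "scene"
    f,cx,cy,T=P(N);q=T[:3]@np.array([*c,90,1]);u,v=int(cx+f*q[0]/q[2]),int(cy+f*q[1]/q[2])
    hh=h[v-25:v+25,u-25:u+25]
    for d in blobs((hh[...,0]<14)&(hh[...,1]>150)&(hh[...,2]>110),2):
        D=onz(N,d[1]+[u-25,v-25],66)[:2];print(n,d[0],D,"r",np.linalg.norm(D-c),"yaw",np.arctan2(*(D-c)[::-1]))
E
```

```text
cam [ 603.13204745 -177.78894999  335.18658687]
19 [335.4 159.6] [ 559.66439599 -195.45768655] r 35.722880045265015 yaw -0.27666551424008967
man [ 559.32113619 -195.99827978] 35.545636496626 -0.2939342184245521
top 11 [ 544.67420092 -149.85985428] r 40.74157221831164 yaw 1.0752198398028583
top 47 [ 497.52325232 -149.68333745] r 45.483488134905826 yaw 2.2277400946979697
top 45 [ 485.85683608 -199.89915462] r 41.9211065192965 yaw -2.79604570030152
sc 20 [ 569.26955891 -163.93693754] r 49.06070727206107 yaw 0.45960546897842297
sc 25 [ 552.76059621 -230.48285469] r 52.53178484425891 yaw -1.0207315005158777
sc 7 [ 585.93009481 -191.56439679] r 60.91304906202132 yaw -0.096424235018128
sc 7 [ 580.30439427 -215.96827109] r 62.78257420540027 yaw -0.50306447840358
```

```bash
python3 - <<'E'
from h import *
a=cv2.resize(cv2.imread("pics/w3.png")[105:275,235:410],(490,476),interpolation=2)
b=cv2.resize(cv2.imread("pics/top1.png")[165:230,355:420],(305,305),interpolation=2)
o=np.zeros((476,795,3),np.uint8);o[:,:490]=a;o[:305,490:]=b;cv2.imwrite("pics/c3.png",o)
E
```

```text
(no output)
```

View pics/c3.png

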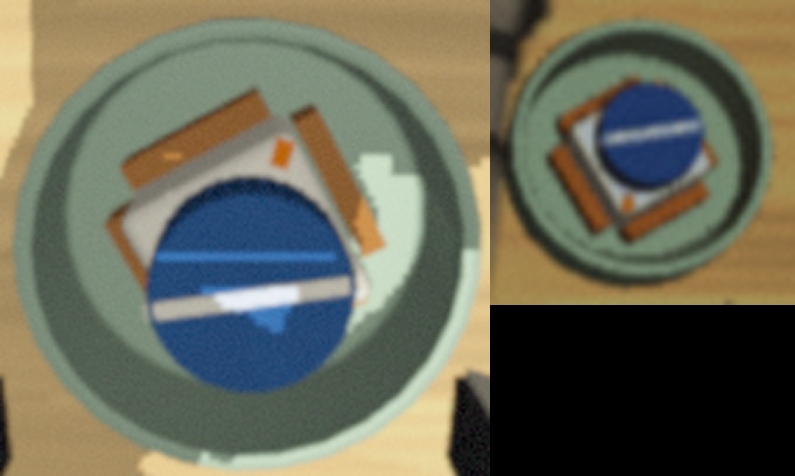

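The enlarged crop shows the jar's top corner at (290,120) with a dab at (283,152), and the stripe from (155,312) to (350,287). Both dabs put the jar's yaw near -0.28, and the stripe is at -1.41. That makes about 1.1 rad anticlockwise to the line by sight, less than the stated range, so I'll turn in stages and check. Descending over the cap at (525.3, -185.7).

```bash
python3 -m pendant '[[[0.05,-0.19,-0.3],[0,0,0],1],[[0,0,-0.6],[0,0,0],1],[[0,0,-0.6],[0,0,0],1],[[0,0,-0.6],[0,0,0],1],[[0,0,-0.5],[0,0,0],1],[[0,0,-0.3],[0,0,0],1],[[0,0,-0.2],[0,0,0],1],[[0,0,0],[0,0,0],1],[[0,0,0],[0,0,0],1],[[0,0,0],[0,0,0],1]]'
```

```text
time: 12.02
tool_pos: [525.8, -185.9, 102.1]
tcp_rot: [3.141, -0.002, 0.019]
contact_force: [-0.0, 0.1, -0.1]
grip_width: 91.7
finger_force: 0.0
```

```bash
python3 -m pendant '[[[0,0,-0.2],[0,0,0],1],[[0,0,-0.17],[0,0,0],1],[[0,0,0],[0,0,0],1],[[0,0,0],[0,0,0],-1],[[0,0,0],[0,0,0],-1],[[0,0,0],[0,0,0],-1],[[0,0,0],[0,0,0],-1],[[0,0,0],[0,0,0],-1],[[0,0,0],[0,0,0],-1],[[0,0,0],[0,0,0],-1]]'
python3 -m pendant '[[[0,0,0],[0,0,0],-1],[[0,0,0],[0,0,0],-1],[[0,0,0],[0,0,0.2],-1],[[0,0,0],[0,0,0.4],-1],[[0,0,0],[0,0,0.4],-1],[[0,0,0],[0,0,0.4],-1],[[0,0,0],[0,0,0.2],-1],[[0,0,0],[0,0,0],-1],[[0,0,0],[0,0,0],-1],[[0,0,0],[0,0,0],-1]]'
python3 -c "
from plant import bot;o=bot.get_obs();print(o['moment'],o['contact_force'],o['tcp_rot'])"
```

```text
time: 12.85
tool_pos: [525.4, -186.2, 90.4]
tcp_rot: [3.141, -0.001, 0.019]
contact_force: [0.1, -2.7, 1.1]
grip_width: 59.3
finger_force: 30.0
time: 13.68
tool_pos: [525.4, -185.4, 90.3]
tcp_rot: [-3.142, -0.0, 0.21]
contact_force: [0.9, 0.4, 1.6]
grip_width: 59.4
finger_force: 30.0
[ 0.10341782 -0.03641471  0.02952887] [0.87129925 0.37408834 1.63537595] [-3.14158226e+00 -4.45408767e-04  2.10400960e-01]
```

```bash
python3 -m pendant '[[[0,0,0],[0,0,0.4],-1],[[0,0,0],[0,0,0.6],-1],[[0,0,0],[0,0,0.6],-1],[[0,0,0],[0,0,0.6],-1],[[0,0,0],[0,0,0.6],-1],[[0,0,0],[0,0,0.6],-1],[[0,0,0],[0,0,0.6],-1],[[0,0,0],[0,0,0.6],-1],[[0,0,0],[0,0,0.4],-1],[[0,0,0],[0,0,0],-1]]'
python3 - <<'E'
from h import *
p=P("wrist");o=bot.get_obs();im=bot.capture("wrist");cv2.imwrite("pics/w4.png",im)
print(o['moment'],o['contact_force'],o['tcp_rot'],o['tool_pos'])
a=cv2.resize(im[105:275,235:410],(490,476),interpolation=2)
t=bot.capture("top");cv2.imwrite("pics/top2.png",t)
b=cv2.resize(t[165:230,355:420],(305,305),interpolation=2)
z=np.zeros((476,795,3),np.uint8);z[:,:490]=a;z[:305,490:]=b;cv2.imwrite("pics/c4.png",z)
E
```

```text
time: 14.52
tool_pos: [525.1, -185.6, 90.3]
tcp_rot: [-3.142, 0.0, 0.812]
contact_force: [-0.5, -0.1, 4.4]
grip_width: 59.2
finger_force: 30.0
[-0.03620922  0.22969764  0.13377602] [-0.50890647 -0.14402774  4.36763144] [-3.14151492e+00  9.23274373e-05  8.12091248e-01] [ 525.1343248  -185.60732183   90.31938182]
```

View pics/c4.png

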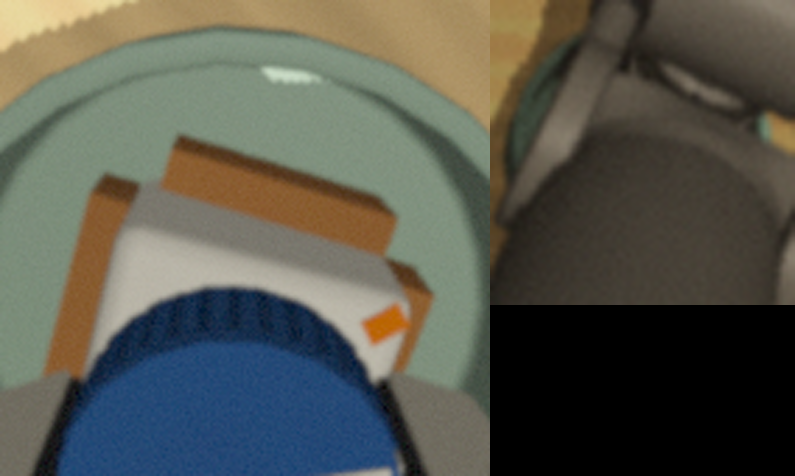

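The stripe shows at the bottom of the crop (~y 472), so it is turning with the gripper. The dab is at (385,323). Measuring both from this nearer view.

```bash
python3 - <<'E'
from h import *
p=P("wrist");im=cv2.imread("pics/w4.png");h=cv2.cvtColor(im,cv2.COLOR_BGR2HSV);c=np.array([525.3,-185.6])
x0,y0=358,210;hh=h[y0:235,x0:390]
d=max(blobs((hh[...,0]<16)&(hh[...,1]>190)&(hh[...,2]>170),3),key=lambda t:t[0])
D=onz("wrist",d[1]+[x0,y0],66,p)[:2];print(d,D,np.linalg.norm(D-c),"jar yaw",np.arctan2(*(D-c)[::-1]))
s=((h[...,1]<110)&(h[...,2]>110)).astype(np.uint8);b=cv2.inRange(h,(100,120,40),(125,255,255))
sub=s.copy();sub[:262]=0;sub[300:]=0;sub[:,:255]=0;sub[:,372:]=0
for B in blobs(sub,30):print(B)
n,l,st,cc=cv2.connectedComponentsWithStats(sub);i=1+np.argmax(st[1:,4]);q=cv2.findNonZero((l==i).astype(np.uint8))[:,0]
W=np.array([onz("wrist",t,104,p)[:2] for t in q],np.float32);v=cv2.fitLine(W,2,0,.01,.01).ravel();print("stripe",v,np.arctan2(v[1],v[0]))
E
```

```text
(np.int32(32), array([14.7, 11.5]), array([ 8,  7, 15, 10], dtype=int32)) [ 560.0328626  -195.14221248] 36.01979404917533 jar yaw -0.2681165994051364
(np.int32(344), array([348.2, 277.5]), array([313, 272,  59,  10], dtype=int32))
stripe [   0.77066386   -0.63724184  537.7908     -193.47801   ] -0.69091403
```

Jar yaw is -0.27 and the stripe about -0.65, so another 0.36 rad brings them into line.

```bash
python3 -m pendant '[[[0,0,0],[0,0,0.3],-1],[[0,0,0],[0,0,0.4],-1],[[0,0,0],[0,0,0.4],-1],[[0,0,0],[0,0,0.4],-1],[[0,0,0],[0,0,0.4],-1],[[0,0,0],[0,0,0.4],-1],[[0,0,0],[0,0,0.4],-1],[[0,0,0],[0,0,0.3],-1],[[0,0,0],[0,0,0],-1],[[0,0,0],[0,0,0],-1]]'
python3 - <<'E'
from h import *
p=P("wrist");o=bot.get_obs();im=bot.capture("wrist");cv2.imwrite("pics/w5.png",im)
print(o['moment'],o['contact_force'],o['tcp_rot'],o['tool_pos'])
h=cv2.cvtColor(im,cv2.COLOR_BGR2HSV)
sub=((h[...,1]<110)&(h[...,2]>110)).astype(np.uint8);sub[:262]=0;sub[300:]=0;sub[:,:255]=0;sub[:,372:]=0
n,l,st,cc=cv2.connectedComponentsWithStats(sub);i=1+np.argmax(st[1:,4]);q=cv2.findNonZero((l==i).astype(np.uint8))[:,0]
W=np.array([onz("wrist",t,104,p)[:2] for t in q],np.float32);v=cv2.fitLine(W,2,0,.01,.01).ravel();print("stripe",st[i],v,np.arctan2(v[1],v[0]))
E
```

```text
time: 15.45
tool_pos: [525.8, -185.9, 91.1]
tcp_rot: [3.14, 0.0, 1.169]
contact_force: [-1.1, 0.7, 8.8]
grip_width: 59.4
finger_force: 30.0
[-0.06733176  0.17147511  0.05351389] [-1.13935558  0.71736439  8.83119761] [3.13971895e+00 1.10778382e-04 1.16928397e+00] [ 525.77693905 -185.86406588   91.0556569 ]
stripe [314 272  58  10 339] [ 9.4500279e-01 -3.2706216e-01  5.4036578e+02 -1.8899042e+02] -0.33319306
```

The upward push rose to 8.8 N and the moment dropped. With the stripe in line, the thread has let go. I'll stop turning and raise slowly.

```bash
python3 -m pendant '[[[0,0,0.05],[0,0,0],-1],[[0,0,0.05],[0,0,0],-1],[[0,0,0.05],[0,0,0],-1],[[0,0,0.05],[0,0,0],-1],[[0,0,0],[0,0,0],-1],[[0,0,0],[0,0,0],-1],[[0,0,0],[0,0,0],-1],[[0,0,0],[0,0,0],-1],[[0,0,0],[0,0,0],-1],[[0,0,0],[0,0,0],-1]]'
```

```text
time: 16.33
tool_pos: [525.2, -185.7, 96.1]
tcp_rot: [-3.142, -0.0, 1.171]
contact_force: [0.2, -0.5, 0.1]
grip_width: 59.3
finger_force: 30.0
```

Force is near zero, so the jar has not come up with it.

```bash
python3 -m pendant '[[[0,0,0.08],[0,0,0],-1],[[0,0,0.1],[0,0,0],-1],[[0,0,0.1],[0,0,0],-1],[[0,0,0.1],[0,0,0],-1],[[0,0,0.1],[0,0,0],-1],[[0,0,0.1],[0,0,0],-1],[[0,0,0.1],[0,0,0],-1],[[0,0,0.05],[0,0,0],-1],[[0,0,0],[0,0,0],-1],[[0,0,0],[0,0,0],-1]]'
python3 - <<'E'
from h import *
o=bot.get_obs();print(o['moment'],o['contact_force'],o['tcp_rot'],o['tool_pos'])
im=bot.capture("scene");w=bot.capture("wrist")
a=cv2.resize(im[150:310,180:380],(400,320),interpolation=2);z=np.zeros((400,800,3),np.uint8);z[:320,:400]=a;z[:,400:]=w[0:400,120:520]
cv2.imwrite("pics/c5.png",z)
E
```

```text
time: 17.17
tool_pos: [525.2, -185.7, 118.1]
tcp_rot: [3.141, 0.0, 1.171]
contact_force: [0.6, 0.3, -0.4]
grip_width: 59.3
finger_force: 30.0
[-0.10043946  0.08134244  0.00658108] [ 0.60805766  0.32037555 -0.39093219] [3.14134536e+00 3.46014949e-05 1.17080380e+00] [ 525.24622872 -185.68201294  118.11914007]
```

View pics/c5.png

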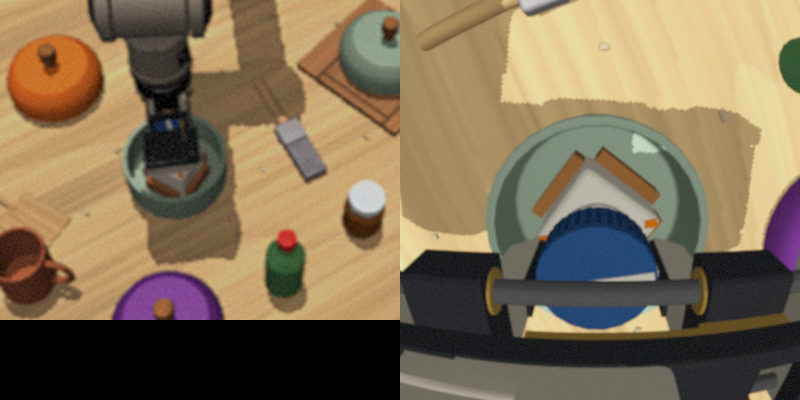

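The cap is held level above the mouth: stripe at (625,278), dab at (652,224). The jar is seated in its cradle and only the cap's weight is felt, so I'm handing in.

```bash
python3 -c "
from plant import bot;print(bot.close_job())"
```

```text
the job is handed in; nothing more can be done
None
```

Job handed in at about 17 s: the lid is in the middle of the board, the cap is unscrewed and held level about 16 mm above the jar's mouth by my estimate, and the jar is still seated in its cradle; no judge's verdict was returned.

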